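# Index the drill jig to its next hole

### The arm

A 6-joint arm with a two-finger parallel gripper is mounted at the origin on a cart in front of the work surface, level with it; the furniture and walls round the work are solid. World frame = base frame: x ahead of the robot, y to its left, z up, the work surface at z = 0. Lengths are in m, angles in rad, forces in N, time in s.
With the tool pointing down it reaches from about 0.425 to 0.925 m from the base axis. Payload 12.5 kg.
Tool frame: the origin (TCP) lies on the centre line of the jaws, within the pads' length; the fingertips stand 17 mm ahead of it and the grasp point (between the pads) lies 2 mm behind it; x points along the fingers, z is the direction in which the jaws open and shut, and the axes are right-handed (so a half turn about x gives the same grasp; the last joint's range is limited). The gripper opens to 85 mm and grips with 20 to 120 N. Pads are 22 mm wide; open, the fingers measure 114 mm over their backs; the gripper's body (76 mm by 85 mm) begins 54 mm behind the grasp point. The pads swing forward as they close: fully open they stand 13 mm farther back than shut.
Start: joints at [-1.44, 0.491, 1.559, -0, 1.092, -0.106], TCP at [0.147, -0.608, 0.248] pointing down, gripper open.
Joint ranges: [-3.1, 3.1], [-0.84, 2.19], [0.05, 2.79], [-1.13, 4.28], [0.06, 2.93], [-2.69, 2.69]. Speed limits (rad/s): [2.22, 2.22, 2.79, 3.14, 3.14, 3.14].

### API

Orientations are given as a rotation vector (axis times angle).
In Python, from plant import env gives the robot as it stands.
- The arm moves only by the tool apply_moves, never from a script. Its argument "motion" is a list of rows, each an object of numbers: "dx", "dy", "dz": the shift along the tool's x, y, z in m; "ax", "ay", "az": the turn, a rotation vector about the tool's x, y, z in degrees; "gripper": the closure, from -1 (fully open) to 1 (shut). In form: [{"dx": .., "dy": .., "dz": .., "ax": .., "ay": .., "az": .., "gripper": ..}, ...]. A call has 1 to 12 rows; each row shifts and turns the commanded pose from where the row before left it, along the tool's axes as they then stand; what a row does not reach is not made up. A row lasts 1/10 s, in which the tool goes at most 50 mm and 8.59 degrees, less where a joint would pass 70% of its speed; a pose out of reach is approached as far as the arm can. A call with a gripper value outside its range is refused whole. The fingers move at their own pace and stop on an object; "grip_force" is the grip in N (left out, the last holds). Time passes only in rows, so rows that do not move let the fingers close. It gives the time, the measured TCP pose, the force and the opening at its end, in the units of the state.
- env.observe(): the state, without advancing time (a new reading comes with each control period).
- env.get_image(name): name is "scene" or "top" or "wrist"; returns a dict with "img" (420x560x3 uint8, blue, green, red), "mtx" (3x3 intrinsics, pixels), "R" (3x3) and "t" (3): a world point X has camera coordinates R X + t; the wrist camera has in their place "tool_from_camera" (4x4, takes a point from camera to tool coordinates, whose origin is the TCP and whose axes are the tool frame's). Camera axes: x right, y down, z forward; pixel columns grow to the right and rows downward; lengths in m; the calibration is good to about 2 mm. A picture is of the moment at which its call begins: read the wrist's pose just before it. There is no depth.
- env.finish_job(): hands the job in, once; it reports no verdict.
The state is a dict: "t": time; "qpos": joint angles; "dq": joint speeds; "tau": joint torques, N m; "ee_pos": TCP position; "tool_rot": TCP orientation; "ft_force": force on the tool from outside, world axes, zero at the start; "torque": the same for the moment, N m; "gripper_width": finger opening in m.
Only numpy, scipy, OpenCV 4.12 (cv2) and the standard library are available. Lean on these libraries where they do the work, as an engineer would, in place of code of your own. Each camera call takes 0.05 s, during which the arm holds its last target.

### The job

The gear on the drill jig is ready for its next hole to be drilled. Push the clamp lever round to its open stop to free the table, press the indexing plunger in and turn the table with it anticlockwise (seen from above) to the next hole, let the plunger spring fully out there, and then push the lever back until the table is clamped again. Only push with the fingertips: grasp and lift nothing, and leave the loose parts and tools lying where they are.

Things in the scene. Friction and masses are not known exactly. Their poses are not given: they have to be found in the camera images.
- drill_jig: fixed indexing drill jig, grey round foot of 196 mm diameter on the bench; place and yaw differ each time. Origin: on the table's axis at bench height; z up; its front is -x. Fixed steel index ring on it: 200 mm outside diameter, underside 53 mm and top 60 mm up, eight 12 mm holes 45 degrees apart on a circle of 86 mm radius
- index_table (a joint): angle of the table about its vertical axis, rad; 0 at the start (pin in its hole), growing anticlockwise seen from above; the next hole is at 0.785 (45 degrees). The pin has 1 mm of play in a hole (0.012 rad either way). Free of clamp and pin the table turns against 0.12 N m of friction (about 1 N at the plunger)
- index_plunger (a joint): how far the plunger is pressed down, m: 0 fully out (pin home in a hole), 0.012 at the stop. Spring: 5 N when out, 8 N at the stop. Its round-nosed 10 mm pin is clear of the ring from 0.008 on; let go between holes it slides under the ring at about 0.008 and springs out into a hole when within 4 mm (0.045 rad) of its middle
- plunger_cap (a point): centre of the flat top of the plunger's black rubber cap: 32 mm diameter, 21 mm tall, top 108 mm up when out, 112 mm from the table's axis on the table's arm; moves with plunger and table. Its top grips (friction about 0.9): a fingertip that holds it down can carry it round. The boss under it is 26 mm wide, its top 84 mm up; the arm 22 mm, top 74 mm up
- table_axis (a point): point on the vertical axis of the turning table, fixed in the jig, 108 mm up (height of the released cap's top). The steel table has 138 mm diameter, top 72 mm up; a 66 mm gear is held down on its middle by a nut, up to 118 mm high within 33 mm of the axis
- next_hole (a point): centre of the next hole in the index ring, at the ring's top (60 mm up), 45 degrees anticlockwise from the hole in which the pin stands at the start
- clamp_lever (a joint): angle of the table's clamp lever about its vertical pivot, rad: 0 clamped (start 0 to 0.08), 1.2 at the open stop, growing anticlockwise seen from above. The brake lets go of the table by 0.6. The lever stays where it is left; it takes about 4 N at the ball to open and up to 6 N to clamp
- lever_ball (a point): centre of the black ball, 24 mm diameter, on the end of the clamp lever, 68 mm above the bench, 62 mm from the lever's pivot; moves with the lever, a 9 mm round bar that rises from the hub to the ball. Within 40 mm of the path of the ball nothing else stands above 35 mm
- lever_pivot (a point): point on the vertical pivot of the clamp lever, fixed in the jig at the front right, at the ball's height (68 mm). The hub below it is 25 mm in diameter and 57 mm high with its bolt
- drill_bush (a point): top of the steel drill bush (15 mm collar), 136 mm up, over the gear 25 mm from the table's axis; its arm runs out at that height to a post of 22 mm diameter on the jig's foot, at the back right, 146 mm from the axis, 142 mm high. Fixed in the jig; keep clear of it
- nut_m24: loose steel hex nut, 36 x 41 mm, 19 mm high, lying on the bench in front of the jig; a bystander. Origin: centre of its underside
- bolt_m16: loose steel hex bolt, 27 x 70 x 24 mm, lying on the bench to the right of the jig; a bystander. Origin: centre of its underside
- bearing_small: loose ball bearing, 35 mm across, 11 mm high, lying on the bench in front of the clamp lever; a bystander. Origin: centre of its underside
- oil_can: red oil can with a tall bent spout, 68 x 76 mm, 187 mm high, standing to the left of the jig; a bystander. Origin: centre of its underside
- centre_punch: steel centre punch, 127 mm long, 12 mm thick, lying near the bench's front edge; a bystander. Origin: under its middle
- ratchet: ratchet handle, 239 mm long, 29 mm high, lying on the left; a bystander. Origin: under its middle
- adjustable_spanner: adjustable spanner, 200 mm long, 13 mm high, lying on the left; a bystander. Origin: under its middle

How it is judged:
On the way, in this order (a step that is already met when the one before it is completed fails the run):
1. the clamp lever is pushed open, with the table still in its first hole (value of joint clamp_lever above 0.9 rad and value of joint index_table below 0.05 rad and value of joint index_plunger below 0.002 m), for 0.1 s.
2. the plunger is pressed in and the table is on its way to the next hole (value of joint index_plunger above 0.006 m and value of joint index_table between 0.12 and 0.7 rad), for 0.05 s.
3. the plunger has sprung fully out in the next hole (value of joint index_plunger below 0.002 m and value of joint index_table between 0.7654 and 0.8054 rad and value of joint clamp_lever above 0.6 rad), for 0.2 s.
At the end, for the whole second after the job is handed in: the table stands one hole on (45 degrees anticlockwise, within 0.02 rad, the play of the pin) with the plunger fully out (less than 2 mm in), the clamp lever is back within 0.15 rad of clamped, and the table is still (value of joint index_plunger below 0.002 m and value of joint index_table between 0.7654 and 0.8054 rad and value of joint clamp_lever below 0.15 rad and velocity of joint index_table below 0.02 rad/s); the robot touches nothing.
It fails at once if a loose part or tool was moved more than 25 mm or lifted (distance of any of nut_m24, bolt_m16, bearing_small, oil_can, centre_punch, ratchet, adjustable_spanner from where it was at the start of the episode above 0.025 m).
It fails at once if the lever's ball or the plunger's cap was taken between the fingers, not pushed from outside (distance between the grasp point and lever_ball below 0.01 m or distance between the grasp point and plunger_cap below 0.01 m).
It also fails if it takes over 66 s, if anything falls off the work surface, if the arm or the gripper's body presses on something with over 40 N, if the wrist force passes 120 N, or if a joint passes its speed limit or range.

## Working session

There is one attempt and no reset: what is moved stays moved. The work goes in short steps, Python scripts to look and compute and a tool call to move; the robot and the scene stay as the last step left them, time stands still between calls to the robot, and variables do not carry over. Pictures are saved under pics/ and viewed, and the job is handed in when it is done.

Besides the shell and the picture viewer there is one more tool, called by a JSON object that holds its "name" and its "arguments". apply_moves: Moves the arm, as the interface text tells. Its arguments: {"type":"object","properties":{"motion":{"type":"array","items":{"type":"object","properties":{"dx":{"type":"number"},"dy":{"type":"number"},"dz":{"type":"number"},"ax":{"type":"number"},"ay":{"type":"number"},"az":{"type":"number"},"gripper":{"type":"number"}}}},"grip_force":{"type":"number"}},"required":["motion"]}

```bash
ls; mkdir -p pics; python3 - <<'E'
from plant import env
import cv2,numpy as np
s=env.observe()
print(s)
for n in ["scene","top","wrist"]:
    d=env.get_image(n); cv2.imwrite(f"pics/{n}0.png",d["img"])
    print(n,{k:np.round(v,4).tolist() for k,v in d.items() if k!="img"})
    np.savez(f"{n}0.npz",**d)
E
```

```text
pics
{'t': 0.0, 'qpos': array([-1.43959882e+00,  4.91543754e-01,  1.55950506e+00,  2.20551517e-06,
        1.09170064e+00, -1.05579448e-01]), 'dq': array([ 1.72100323e-04, -8.71661362e-05, -4.40232072e-04, -1.71263303e-03,
        2.48249908e-04, -1.39634671e-03]), 'tau': array([ 1.51502496e-03, -6.18442369e+01, -2.61593574e+01,  1.16171819e-07,
        4.10768218e-03, -3.60336230e-05]), 'ee_pos': array([ 0.14661104, -0.6073208 ,  0.2477184 ]), 'tool_rot': array([ 1.03382307,  1.312792  , -1.03247228]), 'ft_force': array([ 0.32120114,  0.05420118, -0.13140277]), 'torque': array([ 0.02005711,  0.02483181, -0.01894461]), 'gripper_width': 0.08533668000480793}
scene {'mtx': [[428.816, 0.0, 280.7446], [0.0, 428.816, 210.0496], [0.0, 0.0, 1.0]], 'R': [[-0.6975, -0.7165, 0.0069], [-0.3946, 0.3761, -0.8383], [0.5981, -0.5875, -0.5451]], 't': [0.3771, 0.3057, 0.7596]}
top {'mtx': [[535.6211, 0.0, 276.9212], [0.0, 535.6211, 209.5215], [0.0, 0.0, 1.0]], 'R': [[-0.0238, -0.9997, -0.0019], [-0.999, 0.0239, -0.0378], [0.0379, 0.001, -0.9993]], 't': [0.017, 0.5097, 1.4498]}
wrist {'mtx': [[370.2429, 0.0, 282.666], [0.0, 370.2429, 212.3703], [0.0, 0.0, 1.0]], 'tool_from_camera': [[0.0001, -0.3239, 0.9461, -0.1262], [-0.0008, -0.9461, -0.3239, 0.0845], [1.0, -0.0007, -0.0004, -0.0002], [0.0, 0.0, 0.0, 1.0]]}
```

View pics/scene0.png

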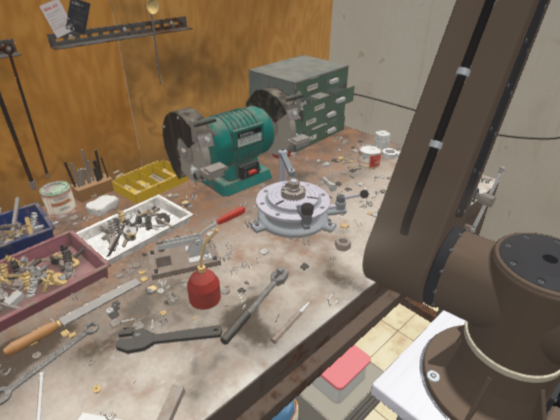

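View pics/top0.png

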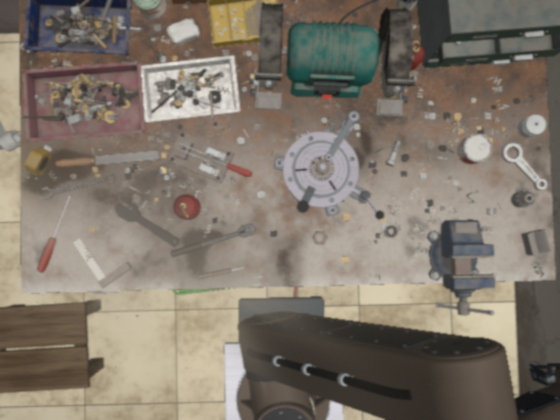

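```bash
python3 - <<'E'
import cv2
i=cv2.imread("pics/top0.png"); c=i[90:300,130:400]
cv2.imwrite("pics/topcrop.png",cv2.resize(c,None,fx=2.9,fy=2.8,interpolation=cv2.INTER_CUBIC))
E
```

```text
(no output)
```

View pics/topcrop.png

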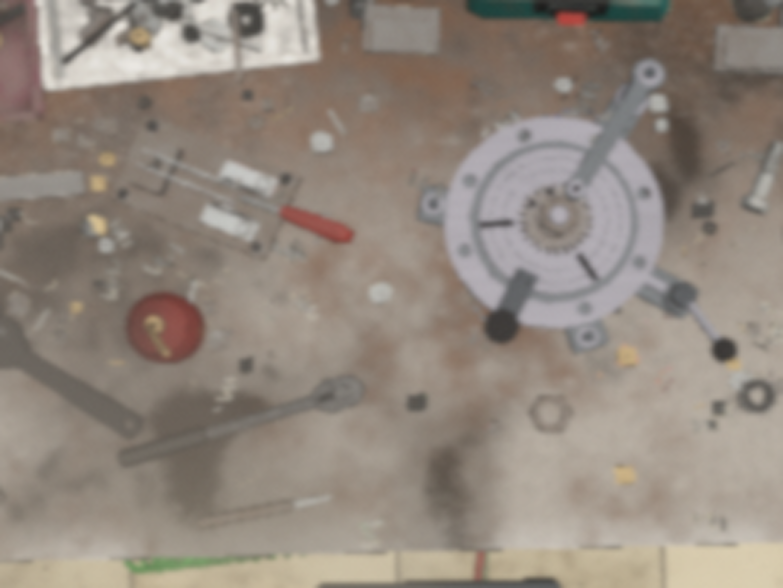

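```bash
cat > h.py <<'E'
import numpy as np,cv2
from scipy.spatial.transform import Rotation as Ro
def ray(d,u,v):
    K=d["mtx"];r=np.linalg.solve(K,[u,v,1.]);R=d["R"];return -R.T@d["t"],R.T@r
def atz(d,u,v,z):
    o,r=ray(d,u,v);return o+r*(z-o[2])/r[2]
def proj(d,X):
    c=d["R"]@np.asarray(X)+d["t"];p=d["mtx"]@c;return p[:2]/p[2]
E
python3 - <<'E'
from h import *
d=np.load("top0.npz")
def crop(x,y): return 130+x/2.9,90+y/2.8
P={}
for n,(x,y,z) in dict(ring=(554,222,.06),cap=(501,326,.108),pivot=(680,296,.057),ball=(724,349,.068),bear=(757,395,.011),nut=(550,413,.019),post=(649,72,.142),bush=(576,187,.136),foot1=(434,203,.01),can=(165,327,.06)).items():
    P[n]=atz(d,*crop(x,y),z);print(n,np.round(P[n],4))
a=P['ring']
for n in P: v=P[n][:2]-a[:2];print(n,round(np.hypot(*v),4),np.degrees(np.arctan2(v[1],v[0])))
v=(P['ball']-P['pivot'])[:2];print(np.hypot(*v),np.degrees(np.arctan2(v[1],v[0])))
E
python3 - <<'E'
import cv2
i=cv2.imread("pics/scene0.png"); c=i[130:260,230:400]
cv2.imwrite("pics/scenecrop.png",cv2.resize(c,None,fx=4.5,fy=4.5,interpolation=cv2.INTER_CUBIC))
E
```

```text
ring [ 0.6114 -0.114   0.06  ]
cap [ 0.5125 -0.061   0.108 ]
pivot [ 0.5391 -0.227   0.057 ]
ball [ 0.4879 -0.2633  0.068 ]
bear [ 0.4439 -0.3037  0.011 ]
nut [ 0.4312 -0.1087  0.019 ]
post [ 0.7343 -0.1924  0.142 ]
bush [ 0.6338 -0.1275  0.136 ]
foot1 [ 0.6383 -0.0056  0.01  ]
can [0.5209 0.2415 0.06  ]
ring 0.0 0.0
cap 0.1122 151.8281471879722
pivot 0.1341 -122.64986963011935
ball 0.1938 -129.601751425165
bear 0.253 -131.45425003178826
nut 0.1803 178.3206782756806
post 0.1458 -32.53580902072276
bush 0.0261 -30.962337573440095
foot1 0.1117 76.06580046321736
can 0.3669 104.28550065521691
0.06274718406643129 -144.5960507533476
```

View pics/scenecrop.png

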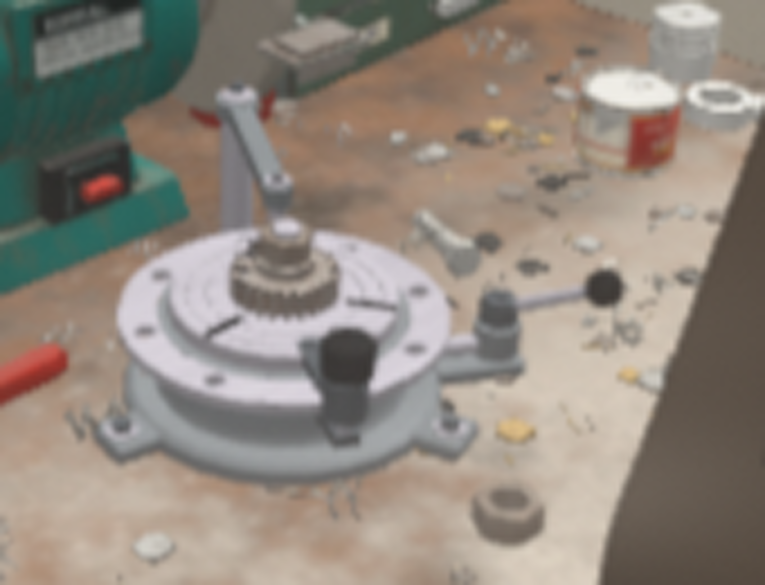

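View pics/wrist0.png

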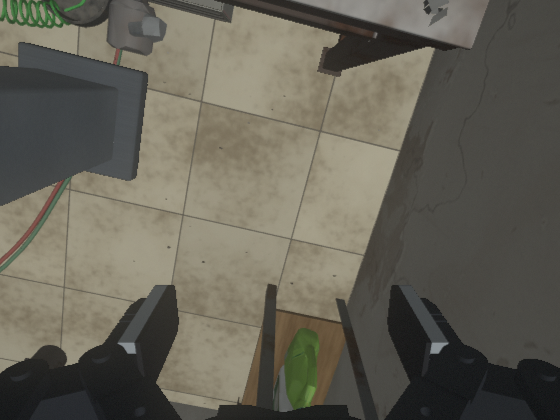

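```bash
python3 - <<'E'
from h import *
from plant import env
s=env.observe()
R=Ro.from_rotvec(s["tool_rot"]).as_matrix();print(np.round(R,3));
for c in (1,2): print("axis",'xyz'[c],np.degrees(np.arctan2(R[1,c],R[0,c])))
d=np.load("top0.npz")
for u,v in [(440,225),(495,225),(495,290),(435,290)]: print(np.round(atz(d,u,v,.15),3))
sc=np.load("scene0.npz")
for n,X in dict(cap=(.5125,-.061,.108),ball=(.4879,-.2633,.068),axis=(.6114,-.114,.118)).items():
    p=proj(sc,X);print(n,p,(p-[230,130])*4.5)
E
```

```text
[[-0.     0.972  0.235]
 [ 0.001  0.235 -0.972]
 [-1.     0.    -0.001]]
axis y 13.56954838167211
axis z -76.43044878551662
[ 0.457 -0.395  0.15 ]
[ 0.454 -0.53   0.15 ]
[ 0.295 -0.524  0.15 ]
[ 0.298 -0.377  0.15 ]
cap [307.08265621 205.93817206] [346.87195295 341.72177426]
ball [363.61251042 194.33113517] [601.25629689 289.49010825]
axis [293.33887961 180.64182756] [285.02495826 227.88822402]
```

{"name": "apply_moves", "arguments": {"motion": [{"dx": -0.04, "gripper": 1}, {"dx": -0.04, "gripper": 1}, {"ax": 8.45, "gripper": 1}, {"ax": 8.45, "gripper": 1}, {"ax": 8.45, "gripper": 1}, {"ax": 8.45, "gripper": 1}]}}

```text
invalid input at $.motion[0]: expected keys dx, dy, dz, ax, ay, az, gripper
```

{"name": "apply_moves", "arguments": {"motion": [{"dy": 0.0122, "dz": -0.0367}, {"dy": 0.0122, "dz": -0.0367}, {"dy": 0.0122, "dz": -0.0367}, {"dy": 0.0122, "dz": -0.0367}, {"dy": 0.0122, "dz": -0.0367}, {"dy": 0.0122, "dz": -0.0367}, {"dy": 0.0122, "dz": -0.0367}, {"dy": 0.0122, "dz": -0.0367}, {"dy": 0.0122, "dz": -0.0367}, {"dy": 0.0122, "dz": -0.0367}, {"dy": 0.0122, "dz": -0.0367}, {"dy": 0.0122, "dz": -0.0367}]}}

```text
invalid input at $.motion[0]: expected keys dx, dy, dz, ax, ay, az, gripper
```

```bash
cat > look.py <<'E'
import sys
from h import *
from plant import env
s=env.observe()
R=Ro.from_rotvec(s["tool_rot"]).as_matrix()
print(s["t"],"p",np.round(s["ee_pos"],4),"yang",round(np.degrees(np.arctan2(R[1,1],R[0,1])),2),"xdir",np.round(R[:,0],3),"f",np.round(s["ft_force"],2),"w",round(s["gripper_width"],4),"q",np.round(s["qpos"],3))
for n in sys.argv[2:]:
    d=env.get_image(n);np.savez(f"{n}{sys.argv[1]}.npz",**d);cv2.imwrite(f"pics/{n}{sys.argv[1]}.png",d["img"])
E
python3 look.py 1 wrist
```

```text
0.15 p [ 0.1466 -0.6074  0.2479] yang 13.57 xdir [-0.     0.001 -1.   ] f [-0.45 -0.42 -0.46] w 0.0854 q [-1.44   0.491  1.559 -0.     1.092 -0.106]
```

View pics/wrist1.png

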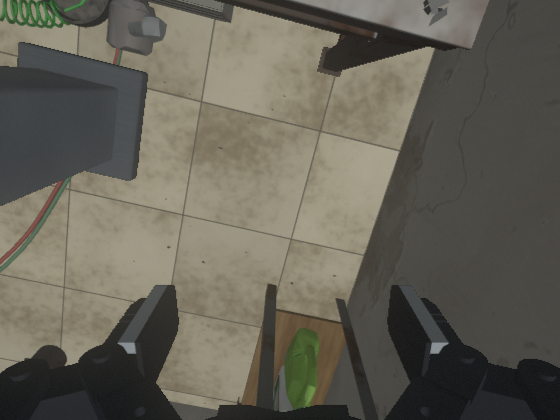

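All keys are needed in each row; I'll resend in full.

{"name": "apply_moves", "arguments": {"motion": [{"dx": -0.04, "dy": 0, "dz": 0, "ax": 0, "ay": 0, "az": 0, "gripper": 1}, {"dx": -0.04, "dy": 0, "dz": 0, "ax": 0, "ay": 0, "az": 0, "gripper": 1}, {"dx": 0, "dy": 0, "dz": 0, "ax": 8.45, "ay": 0, "az": 0, "gripper": 1}, {"dx": 0, "dy": 0, "dz": 0, "ax": 8.45, "ay": 0, "az": 0, "gripper": 1}, {"dx": 0, "dy": 0, "dz": 0, "ax": 8.45, "ay": 0, "az": 0, "gripper": 1}, {"dx": 0, "dy": 0, "dz": 0, "ax": 8.45, "ay": 0, "az": 0, "gripper": 1}]}}

```text
t: 0.8
ee_pos: [0.1466, -0.6075, 0.3282]
tool_rot: [1.469, 1.017, -1.469]
ft_force: [0.4, 0.4, -0.9]
gripper_width: -0.0
```

{"name": "apply_moves", "arguments": {"motion": [{"dx": 0, "dy": 0.0122, "dz": -0.0367, "ax": 0, "ay": 0, "az": 0, "gripper": 1}, {"dx": 0, "dy": 0.0122, "dz": -0.0367, "ax": 0, "ay": 0, "az": 0, "gripper": 1}, {"dx": 0, "dy": 0.0122, "dz": -0.0367, "ax": 0, "ay": 0, "az": 0, "gripper": 1}, {"dx": 0, "dy": 0.0122, "dz": -0.0367, "ax": 0, "ay": 0, "az": 0, "gripper": 1}, {"dx": 0, "dy": 0.0122, "dz": -0.0367, "ax": 0, "ay": 0, "az": 0, "gripper": 1}, {"dx": 0, "dy": 0.0122, "dz": -0.0367, "ax": 0, "ay": 0, "az": 0, "gripper": 1}, {"dx": 0, "dy": 0.0122, "dz": -0.0367, "ax": 0, "ay": 0, "az": 0, "gripper": 1}, {"dx": 0, "dy": 0.0122, "dz": -0.0367, "ax": 0, "ay": 0, "az": 0, "gripper": 1}, {"dx": 0, "dy": 0.0122, "dz": -0.0367, "ax": 0, "ay": 0, "az": 0, "gripper": 1}, {"dx": 0, "dy": 0.0122, "dz": -0.0367, "ax": 0, "ay": 0, "az": 0, "gripper": 1}, {"dx": 0, "dy": 0.0122, "dz": -0.0367, "ax": 0, "ay": 0, "az": 0, "gripper": 1}, {"dx": 0, "dy": 0.0122, "dz": -0.0367, "ax": 0, "ay": 0, "az": 0, "gripper": 1}]}}

```text
t: 2.0
ee_pos: [0.437, -0.2435, 0.3283]
tool_rot: [1.464, 1.021, -1.464]
ft_force: [0.8, -0.4, -0.2]
gripper_width: -0.0002
```

```bash
python3 look.py 2 wrist
```

```text
2.0 p [ 0.437  -0.2435  0.3283] yang -20.24 xdir [ 0. -0. -1.] f [ 0.83 -0.4  -0.18] w -0.0002 q [-0.64   0.232  1.743 -0.     1.167  1.284]
```

View pics/wrist2.png

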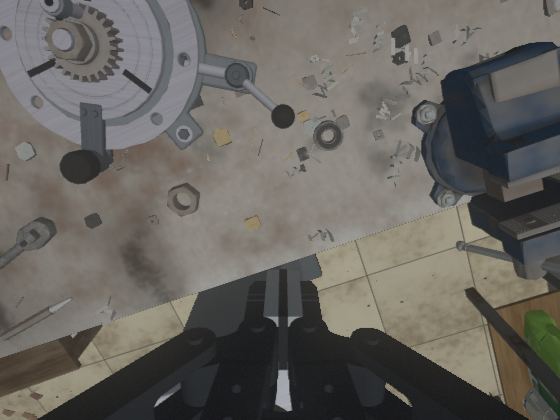

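```bash
cat >> h.py <<'E'
def wr(d,s,u,v,z):
    T=d["tool_from_camera"];R=Ro.from_rotvec(s["tool_rot"]).as_matrix();p=np.asarray(s["ee_pos"])
    r=R@(T[:3,:3]@np.linalg.solve(d["mtx"],[u,v,1.]));o=R@T[:3,3]+p
    return o+r*(z-o[2])/r[2]
def wproj_tool(d,Xt):
    T=np.linalg.inv(d["tool_from_camera"]);c=T[:3,:3]@np.asarray(Xt)+T[:3,3];q=d["mtx"]@c;return q[:2]/q[2]
E
python3 - <<'E'
from h import *
d=np.load("wrist2.npz");s=dict(tool_rot=[1.464,1.021,-1.464],ee_pos=[.437,-.2435,.3283])
for n,(u,v,z) in dict(ball=(283,116,.068),pivot=(237,75,.057),cap=(80,165,.108),bear=(328,135,.011),nut=(183,198,.019)).items(): print(n,np.round(wr(d,s,u,v,z),4))
for x in (0,.004,.017,.03):
  for y in(-.011,.011): print(x,y,wproj_tool(d,[x,y,.0]),wproj_tool(d,[x,y,.0145]))
i=cv2.imread("pics/wrist2.png")[230:420,180:390];cv2.imwrite("pics/tip.png",cv2.resize(i,None,fx=3,fy=3))
E
```

```text
ball [ 0.4888 -0.2622  0.068 ]
pivot [ 0.5417 -0.2324  0.057 ]
cap [ 0.516  -0.0672  0.108 ]
bear [ 0.4459 -0.3032  0.011 ]
nut [ 0.4362 -0.1122  0.019 ]
0 -0.011 [284.85795505 333.47340557] [320.59206053 333.4351481 ]
0 0.011 [284.91992955 285.64921398] [322.43255328 285.61046779]
0.004 -0.011 [284.79839897 327.38435429] [319.65445142 327.34720433]
0.004 0.011 [284.85588888 280.49705123] [321.40206348 280.45945181]
0.017 -0.011 [284.62356067 309.50877361] [316.90191212 309.47482621]
0.017 0.011 [284.6687858  265.44434304] [318.39134559 265.4100491 ]
0.03 -0.011 [284.47280182 294.09509239] [314.52845501 294.06384812]
0.03 0.011 [284.50852162 252.55086251] [315.81248785 252.51934658]
```

View pics/tip.png

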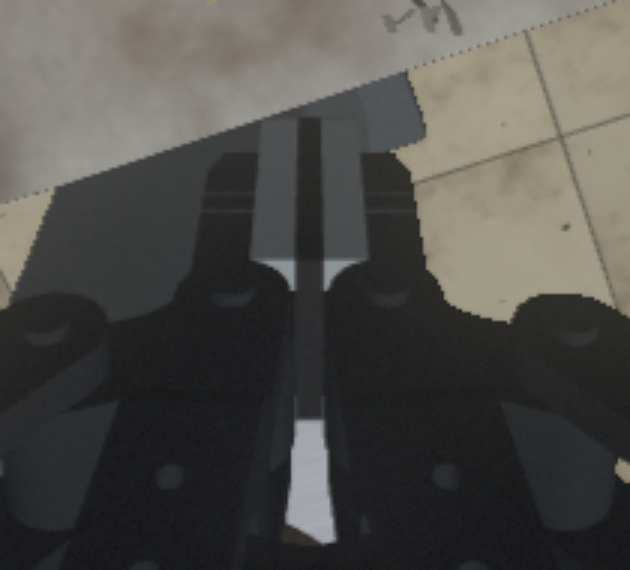

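{"name": "apply_moves", "arguments": {"motion": [{"dx": 0.04, "dy": 0, "dz": 0.004, "ax": 0, "ay": 0, "az": 0, "gripper": 1}, {"dx": 0.04, "dy": 0, "dz": 0, "ax": 0, "ay": 0, "az": 0, "gripper": 1}, {"dx": 0.04, "dy": 0, "dz": 0, "ax": 0, "ay": 0, "az": 0, "gripper": 1}, {"dx": 0.04, "dy": 0, "dz": 0, "ax": 0, "ay": 0, "az": 0, "gripper": 1}, {"dx": 0.04, "dy": 0, "dz": 0, "ax": 0, "ay": 0, "az": 0, "gripper": 1}, {"dx": 0.035, "dy": 0, "dz": 0, "ax": 0, "ay": 0, "az": 0, "gripper": 1}, {"dx": 0.03, "dy": 0, "dz": 0, "ax": 0, "ay": 0, "az": 0, "gripper": 1}, {"dx": 0, "dy": 0, "dz": 0, "ax": 0, "ay": 0, "az": 0, "gripper": 1}]}}

```text
t: 2.85
ee_pos: [0.4337, -0.2479, 0.0604]
tool_rot: [1.464, 1.027, -1.467]
ft_force: [-0.2, 0.2, 0.6]
gripper_width: 0.0001
```

```bash
python3 look.py 3 wrist
```

```text
2.85 p [ 0.4337 -0.2479  0.0604] yang -20.24 xdir [-0.005  0.004 -1.   ] f [-0.2   0.19  0.61] w 0.0001 q [-0.652  0.607  2.028 -0.     0.513  1.273]
```

View pics/wrist3.png

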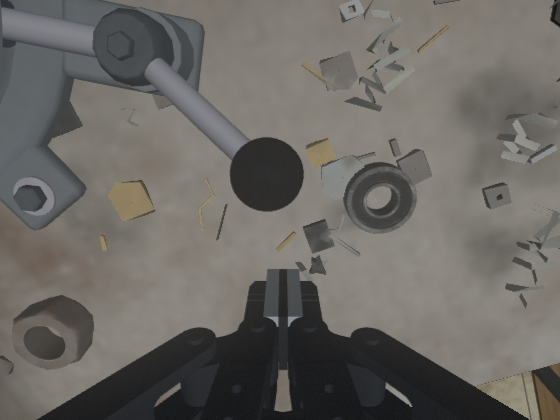

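{"name": "apply_moves", "arguments": {"motion": [{"dx": 0, "dy": 0.012, "dz": 0, "ax": 0, "ay": 0, "az": 0, "gripper": 1}, {"dx": 0, "dy": 0.012, "dz": 0, "ax": 0, "ay": 0, "az": 0, "gripper": 1}, {"dx": 0, "dy": 0.006, "dz": 0, "ax": 0, "ay": 0, "az": 0, "gripper": 1}, {"dx": 0, "dy": 0.003, "dz": 0, "ax": 0, "ay": 0, "az": 0, "gripper": 1}, {"dx": 0, "dy": 0.008, "dz": 0.0046, "ax": 0, "ay": 0, "az": 0, "gripper": 1}, {"dx": 0, "dy": 0.0087, "dz": 0.0034, "ax": 0, "ay": 0, "az": 0, "gripper": 1}, {"dx": 0, "dy": 0.009, "dz": 0.0021, "ax": 0, "ay": 0, "az": 0, "gripper": 1}, {"dx": 0, "dy": 0.0093, "dz": 0.0007, "ax": 0, "ay": 0, "az": 0, "gripper": 1}]}}

```text
t: 3.7
ee_pos: [0.4944, -0.2827, 0.0636]
tool_rot: [1.464, 1.023, -1.466]
ft_force: [-5.4, -1.6, -1.6]
gripper_width: 0.0003
```

```bash
python3 look.py 4 wrist
```

```text
3.7 p [ 0.4944 -0.2827  0.0636] yang -20.24 xdir [-0.002  0.001 -1.   ] f [-5.36 -1.56 -1.58] w 0.0003 q [-6.350e-01  6.610e-01  1.854e+00 -1.000e-03  6.280e-01  1.290e+00]
```

View pics/wrist4.png

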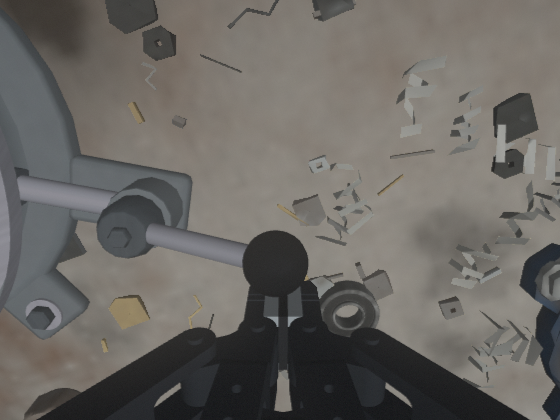

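{"name": "apply_moves", "arguments": {"motion": [{"dx": 0, "dy": 0.0093, "dz": -0.0007, "ax": 0, "ay": 0, "az": 0, "gripper": 1}, {"dx": 0, "dy": 0.009, "dz": -0.0021, "ax": 0, "ay": 0, "az": 0, "gripper": 1}, {"dx": 0, "dy": 0.0087, "dz": -0.0034, "ax": 0, "ay": 0, "az": 0, "gripper": 1}, {"dx": 0, "dy": 0.003, "dz": -0.0015, "ax": 0, "ay": 0, "az": 0, "gripper": 1}]}}

```text
t: 4.15
ee_pos: [0.5261, -0.2855, 0.0636]
tool_rot: [1.464, 1.021, -1.464]
ft_force: [-4.9, -1.1, -0.2]
gripper_width: 0.0004
```

```bash
python3 look.py 5 wrist top
```

```text
4.15 p [ 0.5261 -0.2855  0.0636] yang -20.21 xdir [-0. -0. -1.] f [-4.88 -1.09 -0.22] w 0.0004 q [-0.607  0.688  1.781 -0.     0.673  1.317]
```

View pics/wrist5.png

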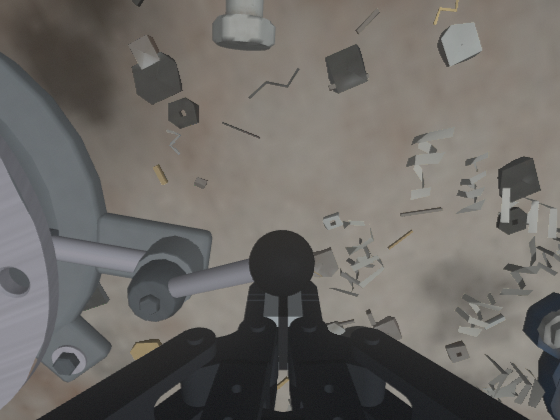

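{"name": "apply_moves", "arguments": {"motion": [{"dx": 0, "dy": 0.0025, "dz": -0.0015, "ax": 0, "ay": 0, "az": 0, "gripper": 1}, {"dx": 0, "dy": 0.0025, "dz": -0.0015, "ax": 0, "ay": 0, "az": 0, "gripper": 1}, {"dx": 0, "dy": 0, "dz": 0, "ax": 0, "ay": 0, "az": 0, "gripper": 1}]}}

```text
t: 4.55
ee_pos: [0.5279, -0.2835, 0.0629]
tool_rot: [1.462, 1.029, -1.47]
ft_force: [-22.3, 0.6, 8.0]
gripper_width: -0.0001
```

{"name": "apply_moves", "arguments": {"motion": [{"dx": 0, "dy": 0.002, "dz": -0.0012, "ax": 0, "ay": 0, "az": 0, "gripper": 1}, {"dx": 0, "dy": 0, "dz": 0, "ax": 0, "ay": 0, "az": 0, "gripper": 1}]}}

```text
t: 4.75
ee_pos: [0.5283, -0.2832, 0.0629]
tool_rot: [1.461, 1.032, -1.473]
ft_force: [-34.7, -5.1, 13.0]
gripper_width: -0.0003
```

{"name": "apply_moves", "arguments": {"motion": [{"dx": 0, "dy": 0.002, "dz": -0.0012, "ax": 0, "ay": 0, "az": 0, "gripper": 1}, {"dx": 0, "dy": 0, "dz": 0, "ax": 0, "ay": 0, "az": 0, "gripper": 1}]}}

```text
t: 4.95
ee_pos: [0.5286, -0.2831, 0.0628]
tool_rot: [1.459, 1.035, -1.476]
ft_force: [-47.9, -10.1, 18.2]
gripper_width: -0.0002
```

{"name": "apply_moves", "arguments": {"motion": [{"dx": 0, "dy": -0.01, "dz": 0, "ax": 0, "ay": 0, "az": 0, "gripper": 1}, {"dx": 0, "dy": -0.02, "dz": 0, "ax": 0, "ay": 0, "az": 0, "gripper": 1}, {"dx": -0.04, "dy": -0.01, "dz": 0, "ax": 0, "ay": 0, "az": 0, "gripper": 1}, {"dx": -0.04, "dy": 0, "dz": 0, "ax": 0, "ay": 0, "az": 0, "gripper": 1}, {"dx": -0.04, "dy": 0, "dz": 0, "ax": 0, "ay": 0, "az": 0, "gripper": 1}, {"dx": -0.04, "dy": 0, "dz": 0, "ax": 0, "ay": 0, "az": 0, "gripper": 1}, {"dx": 0, "dy": 0, "dz": -0.04, "ax": 0, "ay": 0, "az": 0, "gripper": 1}, {"dx": 0, "dy": 0, "dz": -0.04, "ax": 0, "ay": 0, "az": 0, "gripper": 1}, {"dx": 0, "dy": 0, "dz": -0.04, "ax": 0, "ay": 0, "az": 0, "gripper": 1}, {"dx": 0, "dy": 0, "dz": 0, "ax": 0, "ay": 0, "az": 0, "gripper": 1}]}}

```text
t: 5.95
ee_pos: [0.541, -0.1535, 0.2238]
tool_rot: [1.463, 1.022, -1.461]
ft_force: [-0.8, -0.6, -0.5]
gripper_width: -0.0002
```

```bash
python3 look.py 6 wrist top
```

```text
5.95 p [ 0.541  -0.1535  0.2238] yang -20.03 xdir [ 0.001  0.    -1.   ] f [-0.79 -0.57 -0.48] w -0.0002 q [-3.940e-01  4.290e-01  1.744e+00  1.000e-03  9.670e-01  1.526e+00]
```

View pics/wrist6.png

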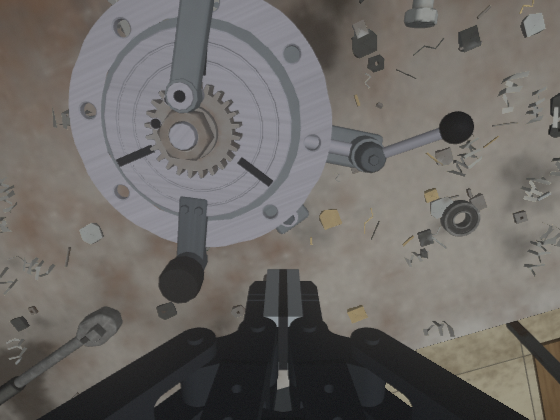

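```bash
python3 - <<'E'
from h import *
from scipy.optimize import least_squares
d=np.load("wrist6.npz");s=dict(tool_rot=[1.463,1.022,-1.461],ee_pos=[.541,-.1535,.2238])
H=np.array([wr(d,s,u,v,.06)[:2] for u,v in [(122,27),(89,109),(121,191),(270,211),(313,142),(293,53)]])
r=least_squares(lambda c:np.hypot(*(H-c[:2]).T)-c[2],[.61,-.11,.086]);print(r.x,r.fun)
a=np.degrees(np.arctan2(H[:,1]-r.x[1],H[:,0]-r.x[0]));print(a%45,a)
print("ball",wr(d,s,457,127,.068))
g=d["img"];i=g[230:330,130:230];cv2.imwrite("pics/cap.png",cv2.resize(i,None,fx=6,fy=6,interpolation=cv2.INTER_CUBIC))
E
```

```text
[ 0.61416691 -0.11368476  0.08606913] [-4.05166514e-05 -4.12101762e-04  5.47542265e-04 -3.65853331e-04
  4.91218122e-05  2.21807667e-04]
[17.0424268  16.41691299 16.45427213 16.5855057  16.80825267 16.65345575] [  17.0424268    61.41691299  106.45427213 -163.4144943  -118.19174733
  -73.34654425]
ball [ 0.54835981 -0.29384744  0.068     ]
```

View pics/cap.png

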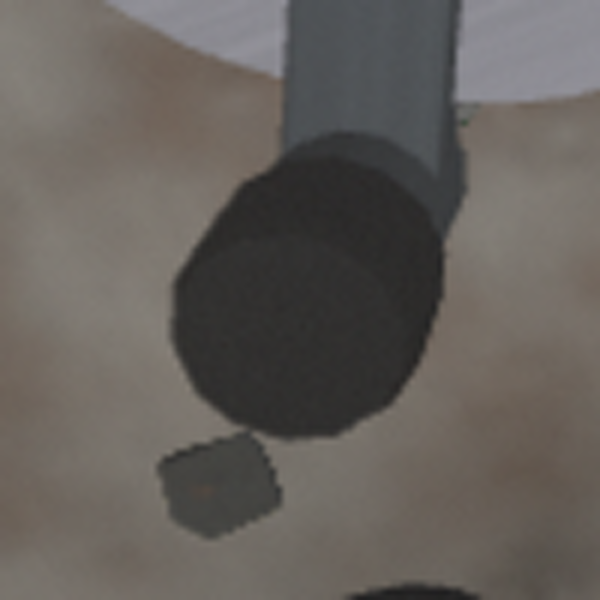

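```bash
python3 - <<'E'
from h import *
d=np.load("wrist6.npz");s=dict(tool_rot=[1.463,1.022,-1.461],ee_pos=[.541,-.1535,.2238])
c=wr(d,s,178.7,286,.108);print("cap",c)
ax=np.array([.6142,-.1137]);v=c[:2]-ax;print(np.hypot(*v),np.degrees(np.arctan2(v[1],v[0])))
t=ax+.112*np.array([np.cos(np.radians(151.65)),np.sin(np.radians(151.65))]);print("model",t)
for g in (c[:2],t):
  D=np.append(g-np.array(s["ee_pos"])[:2],0);print("dy dz",Ro.from_rotvec(s["tool_rot"]).as_matrix().T@D)
E
```

```text
cap [ 0.51501399 -0.06101827  0.108     ]
0.11230863755196901 152.02541032582903
model [ 0.51563291 -0.06051608]
dy dz [-3.32778625e-05 -5.61229532e-02 -7.79638126e-02]
dy dz [-3.24297586e-05 -5.57137565e-02 -7.86477850e-02]
```

{"name": "apply_moves", "arguments": {"motion": [{"dx": 0, "dy": -0.014, "dz": -0.0195, "ax": 0, "ay": 0, "az": 0, "gripper": 1}, {"dx": 0, "dy": -0.014, "dz": -0.0196, "ax": 0, "ay": 0, "az": 0, "gripper": 1}, {"dx": 0, "dy": -0.014, "dz": -0.0196, "ax": 0, "ay": 0, "az": 0, "gripper": 1}, {"dx": 0, "dy": -0.014, "dz": -0.0196, "ax": 0, "ay": 0, "az": 0, "gripper": 1}, {"dx": 0.03, "dy": 0, "dz": 0, "ax": 0, "ay": 0, "az": 0, "gripper": 1}, {"dx": 0.03, "dy": 0, "dz": 0, "ax": 0, "ay": 0, "az": 0, "gripper": 1}, {"dx": 0.02, "dy": 0, "dz": 0, "ax": 0, "ay": 0, "az": 0, "gripper": 1}, {"dx": 0.01, "dy": 0, "dz": 0, "ax": 0, "ay": 0, "az": 0, "gripper": 1}, {"dx": 0, "dy": 0, "dz": 0, "ax": 0, "ay": 0, "az": 0, "gripper": 1}]}}

```text
t: 6.95
ee_pos: [0.5142, -0.0651, 0.1325]
tool_rot: [1.464, 1.022, -1.467]
ft_force: [0.6, -0.1, 1.1]
gripper_width: 0.0001
```

```bash
python3 look.py 7 wrist scene
```

```text
6.95 p [ 0.5142 -0.0651  0.1325] yang -20.3 xdir [-0.002  0.    -1.   ] f [ 0.59 -0.06  1.11] w 0.0001 q [-0.253  0.5    1.937 -0.     0.706  1.672]
```

View pics/wrist7.png

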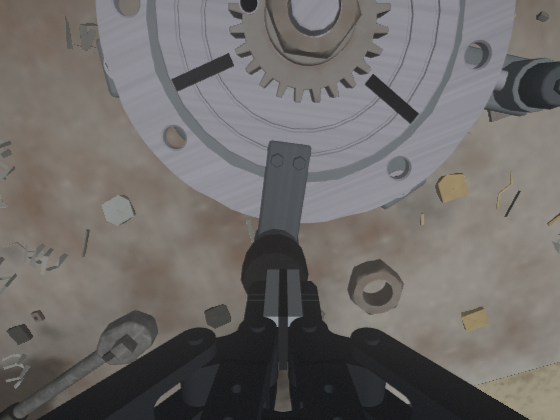

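{"name": "apply_moves", "arguments": {"motion": [{"dx": 0, "dy": 0, "dz": -0.0045, "ax": 0, "ay": 0, "az": 0, "gripper": 1}, {"dx": 0, "dy": 0, "dz": 0, "ax": 0, "ay": 0, "az": 0, "gripper": 1}, {"dx": 0.004, "dy": 0, "dz": 0, "ax": 0, "ay": 0, "az": 0, "gripper": 1}, {"dx": 0, "dy": 0, "dz": 0, "ax": 0, "ay": 0, "az": 0, "gripper": 1}]}}

```text
t: 7.45
ee_pos: [0.5161, -0.06, 0.1291]
tool_rot: [1.464, 1.021, -1.464]
ft_force: [-0.0, 0.1, -0.4]
gripper_width: -0.0
```

{"name": "apply_moves", "arguments": {"motion": [{"dx": 0.004, "dy": 0, "dz": 0, "ax": 0, "ay": 0, "az": 0, "gripper": 1}, {"dx": 0.003, "dy": 0, "dz": 0, "ax": 0, "ay": 0, "az": 0, "gripper": 1}, {"dx": 0, "dy": 0, "dz": 0, "ax": 0, "ay": 0, "az": 0, "gripper": 1}]}}

```text
t: 7.75
ee_pos: [0.5163, -0.0602, 0.1222]
tool_rot: [1.465, 1.021, -1.464]
ft_force: [-0.9, 1.3, 5.5]
gripper_width: 0.0002
```

{"name": "apply_moves", "arguments": {"motion": [{"dx": 0.003, "dy": 0, "dz": 0, "ax": 0, "ay": 0, "az": 0, "gripper": 1}, {"dx": 0.003, "dy": 0, "dz": 0, "ax": 0, "ay": 0, "az": 0, "gripper": 1}, {"dx": 0, "dy": 0, "dz": 0, "ax": 0, "ay": 0, "az": 0, "gripper": 1}]}}

```text
t: 8.05
ee_pos: [0.5163, -0.0601, 0.1163]
tool_rot: [1.465, 1.021, -1.464]
ft_force: [0.6, 1.3, 7.6]
gripper_width: -0.0002
```

{"name": "apply_moves", "arguments": {"motion": [{"dx": 0.002, "dy": 0, "dz": 0, "ax": 0, "ay": 0, "az": 0, "gripper": 1}, {"dx": 0.001, "dy": 0, "dz": 0, "ax": 0, "ay": 0, "az": 0, "gripper": 1}, {"dx": 0, "dy": 0, "dz": 0, "ax": 0, "ay": 0, "az": 0, "gripper": 1}]}}

```text
t: 8.35
ee_pos: [0.5164, -0.0601, 0.1135]
tool_rot: [1.465, 1.02, -1.464]
ft_force: [-2.0, 1.1, 8.1]
gripper_width: -0.0004
```

{"name": "apply_moves", "arguments": {"motion": [{"dx": 0.001, "dy": 0, "dz": 0, "ax": 0, "ay": 0, "az": 0, "gripper": 1}, {"dx": 0, "dy": -0.0006, "dz": 0.00485, "ax": -2.5, "ay": 0, "az": 0, "gripper": 1}, {"dx": 0, "dy": -0.0006, "dz": 0.00485, "ax": -2.5, "ay": 0, "az": 0, "gripper": 1}, {"dx": 0, "dy": -0.0006, "dz": 0.00485, "ax": -2.5, "ay": 0, "az": 0, "gripper": 1}, {"dx": 0, "dy": -0.0006, "dz": 0.00485, "ax": -2.5, "ay": 0, "az": 0, "gripper": 1}, {"dx": 0, "dy": -0.0006, "dz": 0.00485, "ax": -2.5, "ay": 0, "az": 0, "gripper": 1}, {"dx": 0, "dy": -0.0006, "dz": 0.00485, "ax": -2.5, "ay": 0, "az": 0, "gripper": 1}, {"dx": 0, "dy": 0, "dz": 0, "ax": 0, "ay": 0, "az": 0, "gripper": 1}]}}

```text
t: 9.15
ee_pos: [0.5058, -0.0879, 0.113]
tool_rot: [1.275, 1.164, -1.275]
ft_force: [-3.5, 0.3, 13.9]
gripper_width: 0.0002
```

```bash
python3 look.py 8 wrist
```

```text
9.15 p [ 0.5058 -0.0879  0.113 ] yang -5.16 xdir [ 0.001 -0.001 -1.   ] f [-3.54  0.33 13.95] w 0.0002 q [-0.301  0.525  1.966 -0.     0.649  1.361]
```

View pics/wrist8.png

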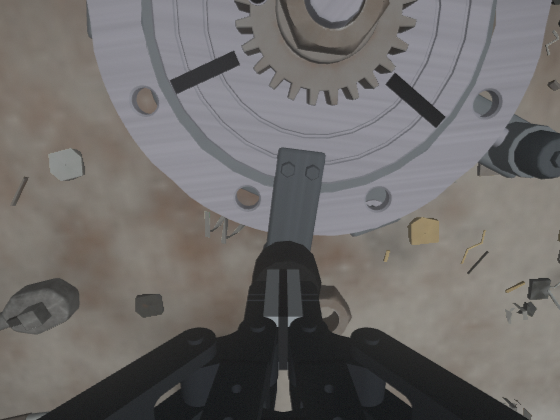

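{"name": "apply_moves", "arguments": {"motion": [{"dx": 0, "dy": -0.0006, "dz": 0.00485, "ax": -2.5, "ay": 0, "az": 0, "gripper": 1}, {"dx": 0, "dy": -0.0006, "dz": 0.00485, "ax": -2.5, "ay": 0, "az": 0, "gripper": 1}, {"dx": 0, "dy": -0.0006, "dz": 0.00485, "ax": -2.5, "ay": 0, "az": 0, "gripper": 1}, {"dx": 0, "dy": -0.0006, "dz": 0.00485, "ax": -2.5, "ay": 0, "az": 0, "gripper": 1}, {"dx": 0, "dy": -0.0006, "dz": 0.00485, "ax": -2.5, "ay": 0, "az": 0, "gripper": 1}, {"dx": 0, "dy": -0.0006, "dz": 0.00485, "ax": -2.5, "ay": 0, "az": 0, "gripper": 1}, {"dx": 0, "dy": -0.0006, "dz": 0.00485, "ax": -2.5, "ay": 0, "az": 0, "gripper": 1}, {"dx": 0, "dy": -0.0006, "dz": 0.00485, "ax": -2.5, "ay": 0, "az": 0, "gripper": 1}, {"dx": 0, "dy": -0.0006, "dz": 0.00485, "ax": -2.5, "ay": 0, "az": 0, "gripper": 1}, {"dx": 0, "dy": -0.0006, "dz": 0.00485, "ax": -2.5, "ay": 0, "az": 0, "gripper": 1}, {"dx": 0, "dy": 0, "dz": 0, "ax": 0, "ay": 0, "az": 0, "gripper": 1}]}}

```text
t: 10.3
ee_pos: [0.5053, -0.1366, 0.113]
tool_rot: [0.95, 1.351, -0.95]
ft_force: [-0.3, -0.9, 12.1]
gripper_width: 0.0002
```

```bash
python3 look.py 9 wrist
```

```text
10.3 p [ 0.5053 -0.1366  0.113 ] yang 19.84 xdir [ 0.002 -0.001 -1.   ] f [-0.35 -0.93 12.07] w 0.0002 q [-0.39   0.535  1.942 -0.     0.662  0.835]
```

View pics/wrist9.png

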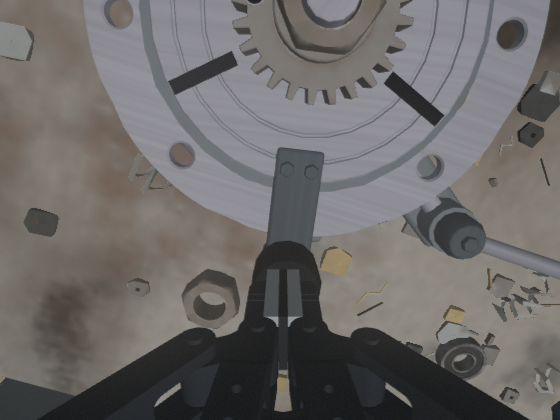

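```bash
python3 - <<'E'
from h import *
d0=np.load("wrist8.npz");d=np.load("wrist9.npz")
A=np.array([.6142,-.1137])
for dd,s,hs in ((d0,dict(tool_rot=[1.275,1.164,-1.275],ee_pos=[.5058,-.0879,.113]),[(147,100),(248,197),(377,198),(487,103)]),(d,dict(tool_rot=[.95,1.351,-.95],ee_pos=[.5053,-.1366,.113]),[(119,13),(181,154),(430,167),(512,34)])):
  for (u,v),z in [(h,.06) for h in hs]+[((287,170),.074),((312,172),.074)]:
    w=wr(dd,s,u,v,z)[:2]-A;print(round(np.hypot(*w),4),round(np.degrees(np.arctan2(w[1],w[0]))%360,2))
E
```

```text
0.0856 106.9
0.086 151.58
0.0855 196.2
0.0855 241.67
0.0638 161.68
0.0632 171.98
0.0862 107.13
0.0863 151.19
0.0854 241.71
0.0856 287.0
0.0634 187.54
0.0629 197.9
```

{"name": "apply_moves", "arguments": {"motion": [{"dx": 0, "dy": -0.0005, "dz": 0.004, "ax": -2.05, "ay": 0, "az": 0, "gripper": 1}, {"dx": 0, "dy": -0.0005, "dz": 0.004, "ax": -2.05, "ay": 0, "az": 0, "gripper": 1}, {"dx": 0, "dy": 0, "dz": 0, "ax": 0, "ay": 0, "az": 0, "gripper": 1}, {"dx": 0, "dy": 0, "dz": 0, "ax": 0, "ay": 0, "az": 0, "gripper": 1}]}}

```text
t: 10.75
ee_pos: [0.5073, -0.1442, 0.113]
tool_rot: [0.897, 1.376, -0.897]
ft_force: [-1.0, -1.3, 11.1]
gripper_width: 0.0002
```

```bash
python3 look.py 10 wrist
```

```text
10.75 p [ 0.5073 -0.1442  0.113 ] yang 23.87 xdir [ 0.002 -0.001 -1.   ] f [-0.99 -1.27 11.13] w 0.0002 q [-0.402  0.539  1.932 -0.     0.668  0.752]
```

View pics/wrist10.png

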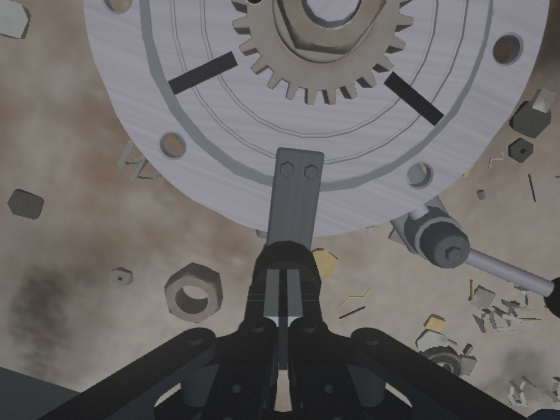

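{"name": "apply_moves", "arguments": {"motion": [{"dx": -0.004, "dy": 0, "dz": 0, "ax": 0, "ay": 0, "az": 0, "gripper": 1}, {"dx": -0.004, "dy": 0, "dz": 0, "ax": 0, "ay": 0, "az": 0, "gripper": 1}, {"dx": 0, "dy": 0, "dz": 0, "ax": 0, "ay": 0, "az": 0, "gripper": 1}]}}

```text
t: 11.1
ee_pos: [0.5072, -0.144, 0.121]
tool_rot: [0.897, 1.376, -0.897]
ft_force: [0.6, -0.5, 5.7]
gripper_width: 0.0001
```

{"name": "apply_moves", "arguments": {"motion": [{"dx": -0.004, "dy": 0, "dz": 0, "ax": 0, "ay": 0, "az": 0, "gripper": 1}, {"dx": -0.006, "dy": 0, "dz": 0, "ax": 0, "ay": 0, "az": 0, "gripper": 1}, {"dx": -0.02, "dy": 0, "dz": 0, "ax": 0, "ay": 0, "az": 0, "gripper": 1}, {"dx": -0.04, "dy": 0, "dz": 0, "ax": 0, "ay": 0, "az": 0, "gripper": 1}, {"dx": -0.04, "dy": 0, "dz": 0, "ax": 0, "ay": 0, "az": 0, "gripper": 1}, {"dx": 0, "dy": 0, "dz": 0, "ax": 0, "ay": 0, "az": 0, "gripper": 1}]}}

```text
t: 11.7
ee_pos: [0.5081, -0.1442, 0.2347]
tool_rot: [0.897, 1.371, -0.895]
ft_force: [1.0, -0.5, 0.3]
gripper_width: -0.0001
```

```bash
python3 look.py 11 wrist scene
```

```text
11.7 p [ 0.5081 -0.1442  0.2347] yang 23.87 xdir [ 0.007 -0.003 -1.   ] f [ 0.99 -0.46  0.28] w -0.0001 q [-0.402  0.367  1.816 -0.     0.951  0.753]
```

View pics/wrist11.png

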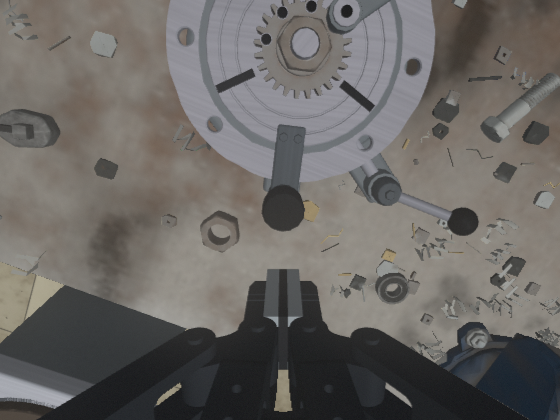

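View pics/scene11.png

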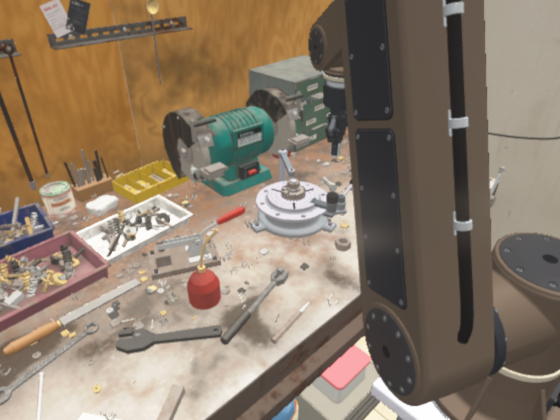

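```bash
python3 - <<'E'
from h import *
d=np.load("wrist11.npz");s=dict(tool_rot=[.897,1.371,-.895],ee_pos=[.5081,-.1442,.2347])
A=np.array([.6142,-.1137])
for (u,v),z in [((186,36),.06),((215,124),.06),((365,143),.06),((413,67),.06),((284,211),.108),((284,211),.1)]:
    w=wr(d,s,u,v,z)[:2]-A;print(round(np.hypot(*w),4),round(np.degrees(np.arctan2(w[1],w[0]))%360,2))
print("ball",wr(d,s,462,221,.068))
i=d["img"][110:250,230:340];cv2.imwrite("pics/cap11.png",cv2.resize(i,None,fx=5,fy=4.2,interpolation=cv2.INTER_CUBIC)[:,:])
sc=np.load("scene11.npz")["img"][160:240,250:370];cv2.imwrite("pics/sc11.png",cv2.resize(sc,None,fx=6,fy=6,interpolation=cv2.INTER_CUBIC))
for q in (.108,.1):
    t=np.radians(196.6);print(proj(np.load("scene11.npz"),[A[0]+.112*np.cos(t),A[1]+.112*np.sin(t),q]))
E
```

```text
0.0863 106.75
0.0861 151.73
0.0858 241.46
0.0855 286.66
0.1107 196.84
0.1133 197.04
ball [ 0.5486589  -0.29268715  0.068     ]
[331.39534019 194.44890869]
[331.17182464 197.14036771]
```

View pics/cap11.png

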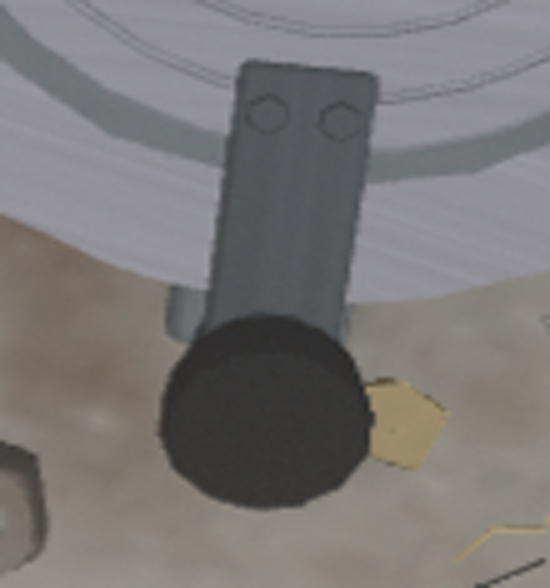

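View pics/sc11.png

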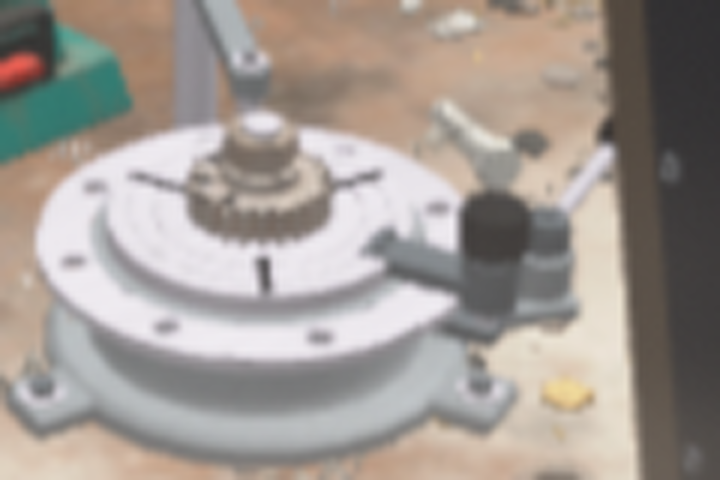

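{"name": "apply_moves", "arguments": {"motion": [{"dx": 0, "dy": 0, "dz": 0, "ax": 8.07, "ay": 0, "az": 0, "gripper": 1}, {"dx": 0, "dy": 0, "dz": 0, "ax": 8.07, "ay": 0, "az": 0, "gripper": 1}, {"dx": 0, "dy": 0, "dz": 0, "ax": 8.07, "ay": 0, "az": 0, "gripper": 1}, {"dx": 0, "dy": 0, "dz": 0, "ax": 8.07, "ay": 0, "az": 0, "gripper": 1}, {"dx": 0, "dy": 0, "dz": 0, "ax": 8.07, "ay": 0, "az": 0, "gripper": 1}, {"dx": 0, "dy": 0, "dz": 0, "ax": 8.07, "ay": 0, "az": 0, "gripper": 1}, {"dx": 0, "dy": 0.0297, "dz": 0.0246, "ax": 0, "ay": 0, "az": 0, "gripper": 1}, {"dx": 0, "dy": 0.0297, "dz": 0.0246, "ax": 0, "ay": 0, "az": 0, "gripper": 1}, {"dx": 0, "dy": 0.0297, "dz": 0.0246, "ax": 0, "ay": 0, "az": 0, "gripper": 1}, {"dx": 0, "dy": 0.0297, "dz": 0.0246, "ax": 0, "ay": 0, "az": 0, "gripper": 1}, {"dx": 0, "dy": 0.0297, "dz": 0.0246, "ax": 0, "ay": 0, "az": 0, "gripper": 1}, {"dx": 0, "dy": 0, "dz": 0, "ax": 0, "ay": 0, "az": 0, "gripper": 1}]}}

```text
t: 13.0
ee_pos: [0.5912, -0.3207, 0.2272]
tool_rot: [1.519, 0.976, -1.521]
ft_force: [-0.4, 0.9, -1.4]
gripper_width: -0.0002
```

```bash
python3 look.py 12 top
```

```text
13.0 p [ 0.5912 -0.3207  0.2272] yang -24.7 xdir [-0.002  0.001 -1.   ] f [-0.39  0.95 -1.42] w -0.0002 q [-5.950e-01  5.800e-01  1.454e+00 -1.000e-03  1.110e+00  1.407e+00]
```

View pics/top12.png

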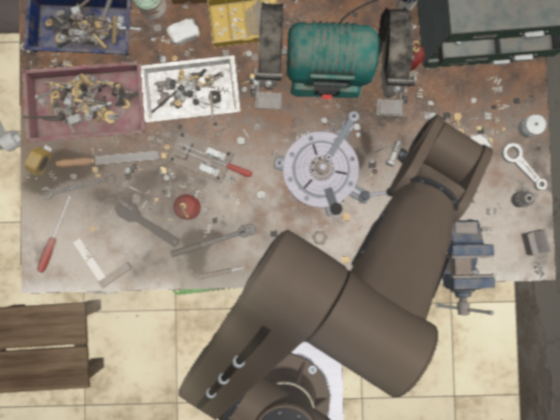

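{"name": "apply_moves", "arguments": {"motion": [{"dx": 0.04, "dy": 0, "dz": -0.003, "ax": 0, "ay": 0, "az": 0, "gripper": 1}, {"dx": 0.04, "dy": 0, "dz": 0, "ax": 0, "ay": 0, "az": 0, "gripper": 1}, {"dx": 0.04, "dy": 0, "dz": 0, "ax": 0, "ay": 0, "az": 0, "gripper": 1}, {"dx": 0.03, "dy": 0, "dz": 0, "ax": 0, "ay": 0, "az": 0, "gripper": 1}, {"dx": 0.014, "dy": 0, "dz": 0, "ax": 0, "ay": 0, "az": 0, "gripper": 1}, {"dx": 0, "dy": 0, "dz": 0, "ax": 0, "ay": 0, "az": 0, "gripper": 1}]}}

```text
t: 13.65
ee_pos: [0.5909, -0.3134, 0.0641]
tool_rot: [1.517, 0.98, -1.52]
ft_force: [-0.5, -0.1, -0.3]
gripper_width: 0.0002
```

```bash
python3 look.py 13 wrist
```

```text
13.65 p [ 0.5909 -0.3134  0.0641] yang -24.53 xdir [-0.004  0.002 -1.   ] f [-0.54 -0.12 -0.29] w 0.0002 q [-0.586  0.761  1.589 -0.     0.796  1.413]
```

View pics/wrist13.png

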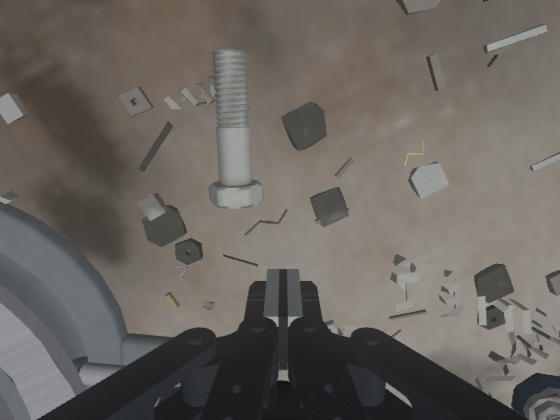

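{"name": "apply_moves", "arguments": {"motion": [{"dx": 0, "dy": -0.01, "dz": 0.003, "ax": 0, "ay": 0, "az": 0, "gripper": 1}, {"dx": 0, "dy": -0.009, "dz": 0, "ax": 0, "ay": 0, "az": 0, "gripper": 1}, {"dx": 0, "dy": -0.005, "dz": 0, "ax": 0, "ay": 0, "az": 0, "gripper": 1}, {"dx": 0, "dy": -0.008, "dz": 0.0045, "ax": 0, "ay": 0, "az": 0, "gripper": 1}, {"dx": 0, "dy": -0.0081, "dz": 0.0031, "ax": 0, "ay": 0, "az": 0, "gripper": 1}, {"dx": 0, "dy": -0.0089, "dz": 0.002, "ax": 0, "ay": 0, "az": 0, "gripper": 1}, {"dx": 0, "dy": -0.0092, "dz": 0.0007, "ax": 0, "ay": 0, "az": 0, "gripper": 1}]}}

```text
t: 14.4
ee_pos: [0.5335, -0.3041, 0.0671]
tool_rot: [1.517, 0.97, -1.516]
ft_force: [2.6, -6.7, -0.5]
gripper_width: -0.0005
```

{"name": "apply_moves", "arguments": {"motion": [{"dx": 0, "dy": -0.0092, "dz": -0.0007, "ax": 0, "ay": 0, "az": 0, "gripper": 1}, {"dx": 0, "dy": -0.0089, "dz": -0.002, "ax": 0, "ay": 0, "az": 0, "gripper": 1}, {"dx": 0, "dy": 0, "dz": 0, "ax": 0, "ay": 0, "az": 0, "gripper": 1}]}}

```text
t: 14.7
ee_pos: [0.5172, -0.2926, 0.0667]
tool_rot: [1.518, 0.975, -1.518]
ft_force: [-0.7, 0.3, -0.2]
gripper_width: 0.0001
```

```bash
python3 look.py 14 wrist
```

```text
14.7 p [ 0.5172 -0.2926  0.0667] yang -24.58 xdir [-0. -0. -1.] f [-0.67  0.33 -0.2 ] w 0.0001 q [-0.626  0.679  1.791 -0.     0.672  1.374]
```

View pics/wrist14.png

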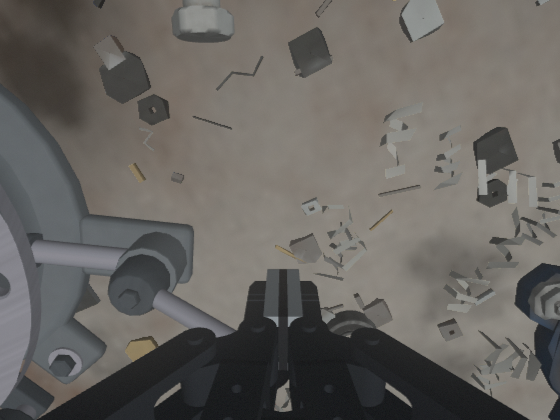

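{"name": "apply_moves", "arguments": {"motion": [{"dx": 0, "dy": -0.005, "dz": -0.002, "ax": 0, "ay": 0, "az": 0, "gripper": 1}, {"dx": 0, "dy": -0.004, "dz": -0.002, "ax": 0, "ay": 0, "az": 0, "gripper": 1}, {"dx": 0, "dy": 0, "dz": 0, "ax": 0, "ay": 0, "az": 0, "gripper": 1}]}}

```text
t: 15.05
ee_pos: [0.5116, -0.2852, 0.0664]
tool_rot: [1.517, 0.974, -1.517]
ft_force: [0.6, -2.1, -0.2]
gripper_width: 0.0001
```

```bash
python3 look.py 15 wrist
```

```text
15.05 p [ 0.5116 -0.2852  0.0664] yang -24.54 xdir [ 0.    -0.001 -1.   ] f [ 0.61 -2.05 -0.2 ] w 0.0001 q [-0.621  0.671  1.813 -0.     0.657  1.378]
```

View pics/wrist15.png

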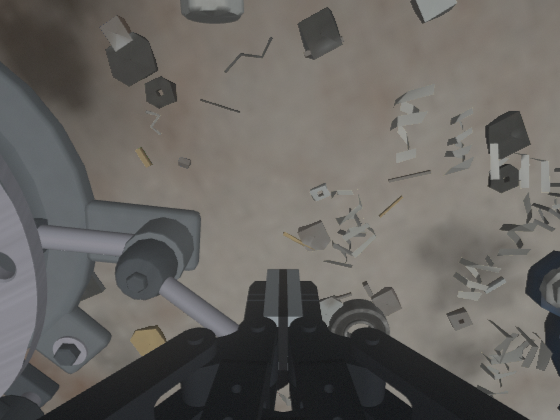

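{"name": "apply_moves", "arguments": {"motion": [{"dx": 0, "dy": -0.004, "dz": -0.001, "ax": 0, "ay": 0, "az": 0, "gripper": 1}, {"dx": 0, "dy": -0.004, "dz": -0.001, "ax": 0, "ay": 0, "az": 0, "gripper": 1}, {"dx": 0, "dy": 0, "dz": 0, "ax": 0, "ay": 0, "az": 0, "gripper": 1}]}}

```text
t: 15.4
ee_pos: [0.5056, -0.2798, 0.0664]
tool_rot: [1.518, 0.974, -1.517]
ft_force: [3.1, 0.2, -0.1]
gripper_width: 0.0002
```

{"name": "apply_moves", "arguments": {"motion": [{"dx": 0, "dy": -0.003, "dz": -0.001, "ax": 0, "ay": 0, "az": 0, "gripper": 1}, {"dx": 0, "dy": 0, "dz": 0, "ax": 0, "ay": 0, "az": 0, "gripper": 1}]}}

```text
t: 15.6
ee_pos: [0.5035, -0.2778, 0.0665]
tool_rot: [1.518, 0.973, -1.516]
ft_force: [4.5, -1.0, -0.6]
gripper_width: 0.0005
```

```bash
python3 look.py 16 wrist scene top
```

```text
15.6 p [ 0.5035 -0.2778  0.0665] yang -24.55 xdir [ 0.002 -0.001 -1.   ] f [ 4.54 -0.98 -0.65] w 0.0005 q [-6.190e-01  6.600e-01  1.841e+00  1.000e-03  6.380e-01  1.380e+00]
```

View pics/wrist16.png

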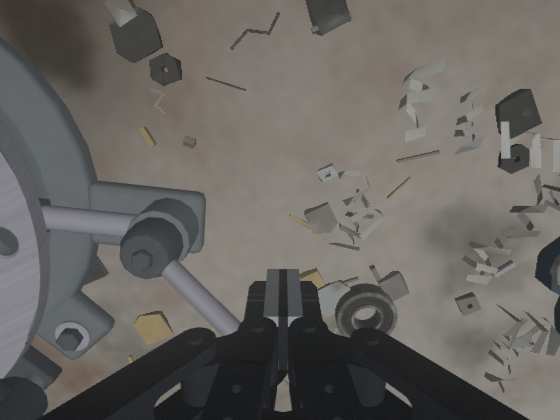

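```bash
python3 - <<'E'
from h import *
d=np.load("wrist16.npz");s=dict(tool_rot=[1.518,.973,-1.516],ee_pos=[.5035,-.2778,.0665])
a=wr(d,s,142,261,.057)
for u,v in[(190,286),(215,313)]:
  b=wr(d,s,u,v,.06);w=b-a;print(a,b,np.hypot(*w[:2]),np.degrees(np.arctan2(w[1],w[0])))
E
```

```text
[ 0.54291921 -0.23206299  0.057     ] [ 0.52596986 -0.24562905  0.06      ] 0.0217098673158545 -141.32664404365048
[ 0.54291921 -0.23206299  0.057     ] [ 0.51043625 -0.24886631  0.06      ] 0.036571773840891754 -152.6476416643281
```

{"name": "apply_moves", "arguments": {"motion": [{"dx": 0, "dy": -0.002, "dz": -0.001, "ax": 0, "ay": 0, "az": 0, "gripper": 1}, {"dx": 0, "dy": 0, "dz": 0, "ax": 0, "ay": 0, "az": 0, "gripper": 1}]}}

```text
t: 15.95
ee_pos: [0.5027, -0.2766, 0.0666]
tool_rot: [1.518, 0.972, -1.515]
ft_force: [7.1, -2.5, -2.1]
gripper_width: 0.0001
```

{"name": "apply_moves", "arguments": {"motion": [{"dx": 0, "dy": -0.002, "dz": -0.001, "ax": 0, "ay": 0, "az": 0, "gripper": 1}, {"dx": 0, "dy": 0, "dz": 0, "ax": 0, "ay": 0, "az": 0, "gripper": 1}]}}

```text
t: 16.15
ee_pos: [0.5024, -0.2762, 0.0668]
tool_rot: [1.518, 0.968, -1.513]
ft_force: [11.5, -9.5, -5.6]
gripper_width: -0.0001
```

{"name": "apply_moves", "arguments": {"motion": [{"dx": 0, "dy": -0.003, "dz": 0, "ax": 0, "ay": 0, "az": 0, "gripper": 1}, {"dx": 0, "dy": 0, "dz": 0, "ax": 0, "ay": 0, "az": 0, "gripper": 1}]}}

```text
t: 16.35
ee_pos: [0.5019, -0.2761, 0.0671]
tool_rot: [1.52, 0.961, -1.51]
ft_force: [23.3, -12.7, -11.2]
gripper_width: -0.0005
```

{"name": "apply_moves", "arguments": {"motion": [{"dx": 0, "dy": 0.008, "dz": 0, "ax": 0, "ay": 0, "az": 0, "gripper": 1}, {"dx": 0, "dy": 0.02, "dz": 0, "ax": 0, "ay": 0, "az": 0, "gripper": 1}, {"dx": 0, "dy": 0.02, "dz": 0.01, "ax": 0, "ay": 0, "az": 0, "gripper": 1}, {"dx": -0.04, "dy": 0, "dz": 0, "ax": 0, "ay": 0, "az": 0, "gripper": 1}, {"dx": -0.04, "dy": 0, "dz": 0, "ax": 0, "ay": 0, "az": 0, "gripper": 1}, {"dx": -0.04, "dy": -0.02, "dz": 0, "ax": 0, "ay": 0, "az": 0, "gripper": 1}, {"dx": -0.04, "dy": -0.04, "dz": 0, "ax": 0, "ay": 0, "az": 0, "gripper": 1}, {"dx": 0, "dy": -0.04, "dz": -0.02, "ax": 0, "ay": 0, "az": 0, "gripper": 1}, {"dx": 0, "dy": -0.04, "dz": -0.02, "ax": 0, "ay": 0, "az": 0, "gripper": 1}, {"dx": 0, "dy": 0, "dz": -0.02, "ax": 0, "ay": 0, "az": 0, "gripper": 1}, {"dx": 0, "dy": 0, "dz": 0, "ax": 0, "ay": 0, "az": 0, "gripper": 1}]}}

```text
t: 17.45
ee_pos: [0.4382, -0.1894, 0.222]
tool_rot: [1.516, 0.977, -1.516]
ft_force: [-0.1, -1.3, 0.9]
gripper_width: -0.0004
```

```bash
python3 look.py 17 wrist
```

```text
17.45 p [ 0.4382 -0.1894  0.222 ] yang -24.46 xdir [-0.     0.001 -1.   ] f [-0.14 -1.28  0.95] w -0.0004 q [-0.547  0.317  1.942  0.     0.884  1.451]
```

View pics/wrist17.png

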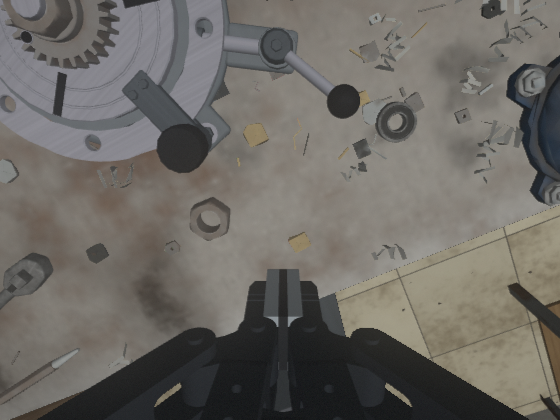

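```bash
python3 - <<'E'
from h import *
d=np.load("wrist17.npz");s=dict(tool_rot=[1.516,.977,-1.516],ee_pos=[.4382,-.1894,.222])
P=np.array([.541,-.2295])
def ang(b,p):
  w=b[:2]-p[:2];return np.hypot(*w),np.degrees(np.arctan2(w[1],w[0]))
b=wr(d,s,344,101,.068);pv=wr(d,s,277,45,.057);print("now",b,pv,ang(b,pv),ang(b,P))
d2=np.load("wrist2.npz");s2=dict(tool_rot=[1.464,1.021,-1.464],ee_pos=[.437,-.2435,.3283])
b=wr(d2,s2,283,116,.068);pv=wr(d2,s2,237,75,.057);print("start",b,pv,ang(b,pv),ang(b,P))
d3=np.load("wrist11.npz");s3=dict(tool_rot=[.897,1.371,-.895],ee_pos=[.5081,-.1442,.2347])
b=wr(d3,s3,462,221,.068);pv=wr(d3,s3,388,190,.057);print("open",b,pv,ang(b,pv),ang(b,P))
A=np.array([.6142,-.1137])
print("cap",ang(wr(d,s,181,148,.108),A),[ang(wr(d,s,u,v,.06),A) for u,v in [(94,143),(204,27)]])
for f in ("wrist2","wrist17"):
  i=np.load(f+".npz")["img"]; i=i[20:140,200:380] if f=="wrist17" else i[40:160,190:370]
  cv2.imwrite(f"pics/c_{f}.png",cv2.resize(i,None,fx=4,fy=4,interpolation=cv2.INTER_CUBIC))
E
```

```text
now [ 0.48702967 -0.25953311  0.068     ] [ 0.54192724 -0.23116738  0.057     ] (np.float64(0.061792859879703725), np.float64(-152.67447729002612)) (np.float64(0.06176394046769044), np.float64(-150.90518253717204))
start [ 0.48882376 -0.26224339  0.068     ] [ 0.54167196 -0.23237805  0.057     ] (np.float64(0.06070313581325245), np.float64(-150.5285371800854)) (np.float64(0.0615994273784303), np.float64(-147.88952265614554))
open [ 0.5486589  -0.29268715  0.068     ] [ 0.545815   -0.22641661  0.057     ] (np.float64(0.06633153525205653), np.float64(-87.54274763788375)) (np.float64(0.06364962835015317), np.float64(-83.08891010617901))
cap (np.float64(0.11192075904025031), np.float64(-162.31308111933237)) [(np.float64(0.08688880510539493), np.float64(152.28801199776706)), (np.float64(0.08588397716017632), np.float64(-118.36820383023618))]
```

View pics/c_wrist17.png

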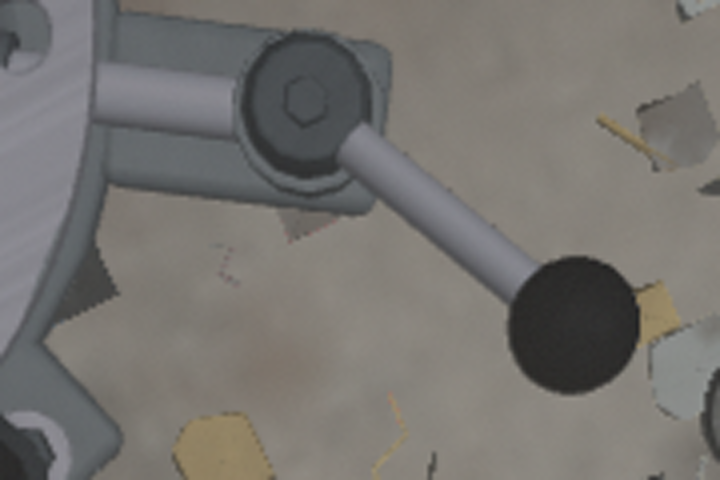

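View pics/c_wrist2.png

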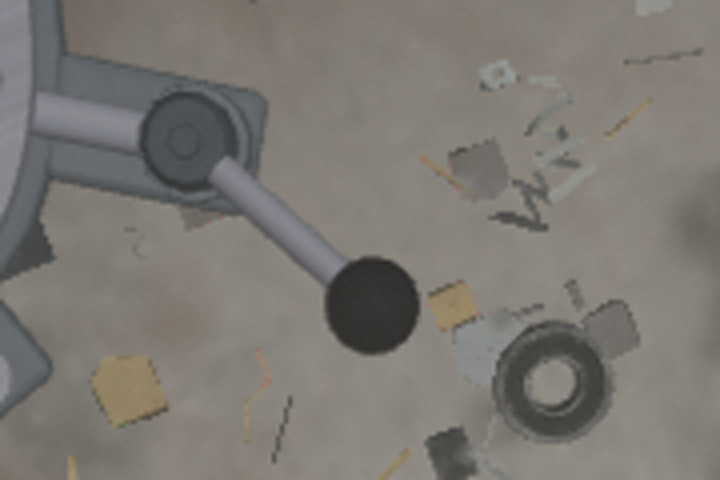

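```bash
python3 - <<'E'
from h import *
from plant import env
d=np.load("wrist17.npz");s=dict(tool_rot=[1.516,.977,-1.516],ee_pos=[.4382,-.1894,.222])
print("bearing",wr(d,s,397,122,.011),"nut",wr(d,s,210,218,.019))
print(env.finish_job())
print(env.observe()["t"])
E
```

```text
bearing [ 0.44512352 -0.3032258   0.011     ] nut [ 0.43578947 -0.1119358   0.019     ]
the job is handed in; nothing more can be done
None
the job is handed in; nothing more can be done
```

The job is done and handed in after about 17.5 s. I got no verdict back, so the checks below are my own measurements.

1. **Lever opened:** I pushed the ball round to its open stop with the closed fingertips. The force rose to about 50 N against the stop, with the table still in its first hole.
2. **Table turned:** I pressed the cap about 12 mm, to the stop, and carried it anticlockwise. The force was 8–14 N.
3. **Plunger released:** I lifted off at the next hole and the cap followed the fingertip out. Afterwards, the cap top stood about 108 mm up and at 196.8°, against 196.6° for the hole.
4. **Lever clamped:** I pushed the ball back until it stopped hard, at about 28 N. In the camera images it stands 2–3° further closed than at the start, so within about 0.05 rad of clamped.

**Last checks:**
- The nut and bearing are within 1 mm of where they were. I did not re-measure the other loose parts, but the arm never went near them.
- The arm is clear of everything.
- The last camera view put the cap about 1° past the hole (197.7°), more than the pin's play of 0.7° allows. I took that as measuring error, since the earlier view agreed to 0.3° and the plunger was fully out.
- While closing the lever, the fingertip lost contact with the ball for a moment, then picked it up again.

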